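# Hold the loupe in focus over the chip

## Task

Pick the loupe off its rest by the handle, slide it lens first and level under the light bar from the robot's side, and hold it still with the lens centred over the large square chip on the board in the inspection station, level, and at the height shown by the tip of the pointer on the station's gauge post. Do not knock the station, the board or the pointer, and leave everything else on the bench where it is. The program finishes while still holding the loupe there, with its handle running out under the bar: do not put it down.

Things in the scene. Friction and masses are not known exactly. Their poses are not given: they have to be found in the camera images.
- loupe: (all lengths in this list in mm unless marked) hand loupe, 80 to 145 g: round lens in a dark steel ring (56 dia, 10 thick), straight black handle on the same level. Origin: lens centre, half-way up the ring. +z up as it lies on the rest, +x from handle to lens. The handle (150 long, 16 wide, 14 tall) spans x = -195 to -45; a neck 10 wide, 8 tall joins it to the ring. Balances near x = -97
- loupe_lens (a point): centre of the loupe's lens, half-way up the ring; axes as loupe
- loupe_grip (a point): middle of the loupe's handle, 120 behind the lens centre along its -x, half-way up the handle: where to grip it (16 wide, across the handle); axes as loupe
- rest_top (a point): the loupe's rest, fixed to the table: a base 140 x 60 x 8 and two saddles, 8 thick and 32 wide, 45 to either side (along its x) of this point, carrying the handle's underside at 45 above the table, with cheeks 8 high beside the handle; between the saddles the handle is free. This point is midway between the saddles at the handle's underside. The lens sticks out beyond the base at +x. The rest can stand on the left or the right of the bench
- station: the inspection station, fixed to the table: black base 150 (x) x 200 (y) x 12; origin at the centre of its underside, +x pointing away from the robot (yaw varies by up to 0.3 rad). Two posts 12 square at x = -50, y = -85 and +85 carry the light bar; the gauge post, 8 dia and 147 tall, stands at x = 15, y = 85
- light_bar (a point): middle of the light bar, a bar 12 (x) x 186 (y) x 10 (z) across the station at x = -50; its underside is 138 and its top 148 above the table. The opening below is 158 wide between the posts. Axes as station
- marker (a joint): height setting of the pointer on the gauge post, m; it stays where it is set (do not move it). The pointer tip is at 0.090 m + this value above the table
- marker_tip (a point): tip of the pointer (20 long, 4 thick, on a collar 18 dia round the gauge post), at x = 15, y = 57 of the station, pointing to the station's -y: its height is the height that the middle of the lens must have. Axes as station
- chip (a point): centre of the top of the large square black chip (18 x 18 x 3, pins on all four sides), 23 above the table, in the middle of the green board (84 x 84). The board is fixed in the station, within 8 to 10 of its middle, a little turned. The other things on the board reach at most 33 above the table
- board: the green circuit board with the chip; origin under its middle, 12 above the table
- spool: bystander, loose: solder reel, 64 dia x 42 tall mm; origin at its underside; leave it
- multimeter: bystander, loose: hand multimeter, 170 x 85 x 36 mm; origin at its underside; leave it
- screwdriver: bystander, loose: screwdriver, 160 long mm; origin at its underside; leave it
- flux_jar: bystander, loose: small amber jar, 48 dia x 45 tall mm; origin at its underside; leave it
- parts_tray: bystander, loose: grey divided tray, 120 x 90 x 30 mm; origin at its underside; leave it
- spare_board: bystander, loose: spare circuit board lying on the table, 90 x 60 mm; origin at its underside; leave it
- cutters: bystander, loose: side cutters, about 85 long, 12 high mm; origin at its underside; leave it
- rest: the same rest as a body; origin at the centre of its underside
There are look-alikes about, which are no part of the job. What is shaped like the loupe but yellow is not meant. Leave any red look-alike of the station alone.

How it is judged:
By the outcome, as a careful person would: the job done as asked, in the order asked, and still so for the second after the job is handed in, while the arm keeps its last pose, push and grip.
It also fails if it takes over 45 s, if anything falls off the work surface, if the arm or the gripper's body presses on something with over 40 N, if the wrist force passes 120 N, or if a joint passes its speed limit or range.

## Robot

A 6-joint arm with a two-finger parallel gripper is mounted at the origin on the work surface. World frame = base frame: x ahead of the robot, y to its left, z up, the work surface at z = 0. Lengths are in m, angles in degrees, forces in N, time in s.
With the tool pointing down it reaches from about 0.275 to 0.975 m from the base axis. Payload 8.4 kg.
Tool frame: the origin (TCP) lies between the finger pads; the fingertips stand 17 mm ahead of it and the grasp point (between the pads) lies 2 mm behind it; z points along the fingers, y is the line along which they close (so a half turn about z gives the same grasp; the last joint's range is limited). The gripper opens to 92 mm and grips with 3 to 60 N. Pads are 20 mm wide; open, the fingers measure 128 mm over their backs; the gripper's body (75 mm by 189 mm) begins 69 mm behind the grasp point.
Start: joints at [74.977, 20.225, 93.587, -0, 66.188, -0.138], TCP at [0.161, 0.604, 0.232] pointing down, gripper open.
Joint ranges: [-150.9, 150.9], [-52.94, 120.26], [3.33, 152.33], [-74.26, 254.26], [0, 154.13], [-172.89, 172.89]. Speed limits (degrees/s): [127.2, 127.2, 159.86, 180, 180, 180].

## Interface

Orientations are given as [roll, pitch, yaw] about the fixed x, y, z axes, in that order (R = Rz(yaw) Ry(pitch) Rx(roll)).
In Python, from workcell import * gives the robot as it stands.
- The arm moves only by the shell command python3 -m pendant 'ROWS' [OPENING] [FORCE]. ROWS is JSON, a list of rows, each an object with "xyz": the shift along the tool's x, y, z normalised to -1 to 1, where 1 is 0.05 m, a list of three; "yaw": the turn about the tool's z normalised to -1 to 1, where 1 is 0.15 rad. In form: [{"xyz": [x, y, z], "yaw": yaw}, ...]. A call has 1 to 12 rows; each row shifts and turns the commanded pose from where the row before left it, along the tool's axes as they then stand; what a row does not reach is not made up. A row lasts 1/10 s, in which the tool goes at most 50 mm and 8.59 degrees, less where a joint would pass 70% of its speed; a pose out of reach is approached as far as the arm can. A call with a number of a shift or a turn outside -1 to 1 is refused whole. A call with a gripper value outside its range is refused whole. OPENING is the opening, from 0 (shut) to 1 (fully open), set as the call begins (- or left out, the last holds). The fingers move at their own pace and stop on an object; FORCE is the grip in N (left out, the last holds). Time passes only in rows, so rows that do not move let the fingers close. It gives the time, the measured TCP pose, the force, the opening and the grip force at its end, in the units of the state.
- read_state(): the state, without advancing time (a new reading comes with each control period).
- snapshot(name): name is "scene" or "top" or "wrist"; returns (picture, depth): 384x512x3 uint8, red, green, blue; 384x512 float32, m along the optical axis (not along the pixel's ray), 0 where there is no reading.
- camera_info(name): a dict with "fx", "fy", "cx", "cy" (pixels), "dist" ([k1, k2, p1, p2, k3] as OpenCV has them; the pictures are not rectified), "world_to_cam" (4x4, takes a point from world to camera coordinates). Camera axes: x right, y down, z forward; pixel columns grow to the right and rows downward; lengths in m; the calibration is good to about 2 mm. A picture is of the moment at which its call begins: read the wrist's pose just before it. camera_info takes no time and is no camera call; for the wrist camera it gives the pose at the moment of the call.
- hand_in(): hands the job in; it is judged then, once.
The state is a dict: "clock": time; "joint_pos": joint angles; "joint_velocities": joint speeds; "tau": joint torques, N m; "position": TCP position; "ee_rot": TCP orientation; "ft_force": force on the tool from outside, world axes, zero at the start; "wrist_torque": the same for the moment, N m; "opening": finger opening in m; "grip_force": force on a finger pad.
Only numpy, scipy, OpenCV 4.12 (cv2) and the standard library are available. Lean on these libraries where they do the work, as an engineer would, in place of code of your own. Each camera call takes 0.05 s, during which the arm holds its last target. There are 200 camera calls.

## Working session

There is one attempt and no reset: what is moved stays moved. The work goes in short steps, Python scripts to look and compute and a shell command to move; the robot and the scene stay as the last step left them, time stands still between calls to the robot, and variables do not carry over. Pictures are saved under pics/ and viewed, at most 10 in all, crops included, and the job is handed in when it is done.

```bash
mkdir -p pics
cat > h.py <<'E'
from workcell import *
import numpy as np, cv2
def K(i): return np.array([[i['fx'],0,i['cx']],[0,i['fy'],i['cy']],[0,0,1.]])
def snap(n,f):
    i=camera_info(n); p,d=snapshot(n); cv2.imwrite(f'pics/{f}.png',p[:,:,::-1]); np.savez(f'pics/{f}.npz',p=p,d=d,W=np.array(i['world_to_cam']),K=K(i),dist=np.array(i['dist'],float)); return p,d
def load(f): return np.load(f'pics/{f}.npz')
def plane(f,uv,z):
    a=load(f); n=cv2.undistortPoints(np.array(uv,float).reshape(-1,1,2),a['K'],a['dist']).reshape(-1,2)
    W=np.array(a['W']); R=W[:3,:3]; c=-R.T@W[:3,3]; r=np.c_[n,np.ones(len(n))]@R
    return c+r*((z-c[2])/r[:,2])[:,None]
def cloud(f):
    a=load(f); H,Wd=a['d'].shape; g=np.stack(np.meshgrid(np.arange(Wd),np.arange(H)),-1).reshape(-1,1,2).astype(float)
    n=cv2.undistortPoints(g,a['K'],a['dist']).reshape(-1,2); d=a['d'].reshape(-1,1)
    c=np.c_[n,np.ones(len(n))]*d; W=a['W']; return ((c-W[:3,3])@W[:3,:3]).reshape(H,Wd,3)
E
python3 - <<'E'
from h import *
for n in('scene','top'): snap(n,n)
cv2.imwrite('pics/both.png',cv2.resize(np.hstack([load('scene')['p'],load('top')['p']])[:,:,::-1],(800,300)))
print(read_state())
E
```

```text
{'clock': 0.1, 'joint_pos': array([ 7.49771406e+01,  2.02595129e+01,  9.36245969e+01, -5.12409229e-04,
        6.61884565e+01, -1.36216533e-01]), 'joint_velocities': array([-0.01646745, -0.01092138, -0.06494232, -0.08340236,  0.11201206,
        0.0087484 ]), 'tau': array([ 3.17100521e-04, -5.94906914e+01, -3.34930122e+01,  6.97416114e-02,
        1.83643395e-02, -7.14786916e-05]), 'position': array([0.16044507, 0.6036111 , 0.23092955]), 'ee_rot': array([-1.79927433e+02,  2.96007625e-04,  1.65113564e+02]), 'ft_force': array([ 0.35663689,  0.3360093 , -0.27283586]), 'wrist_torque': array([-0.01100959,  0.00323091, -0.03615351]), 'grip_force': 0.0, 'opening': 0.09209664698431855}
```

View pics/top.png

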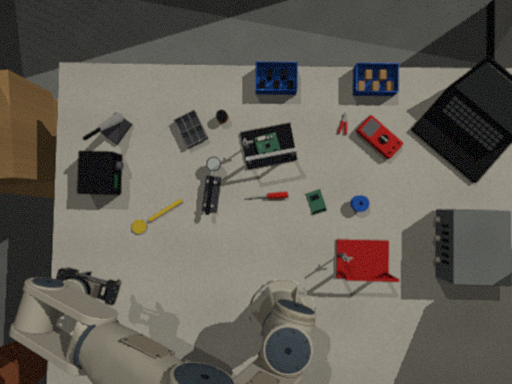

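View pics/scene.png

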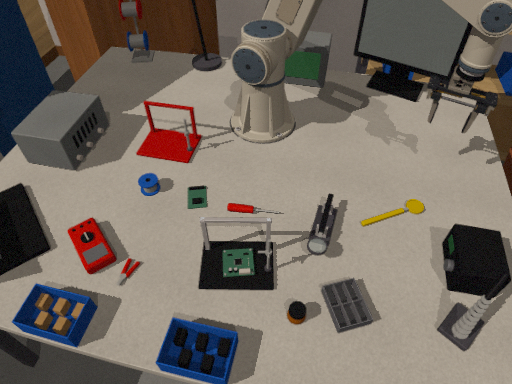

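Top view, candidates for the loupe: the black-handled one at (213,164)–(210,212), with a dark ring and lying on a rest, and a yellow one at (140,227)–(182,203). The black one is meant. Candidates for the station: the black one at (268,147) with the green board, and a red one at (363,260). The black one is meant. I'll measure both and confirm them in a crop.

Run:
```python
from h import *
a=load('top'); P=cloud('top'); p=a['p']
print(plane('top',[[213,164],[210,212],[268,147],[214,183],[250,155]],0.05).round(3))
for uv in [(213,164),(212,195),(211,205),(268,155),(267,142),(240,160),(230,210)]: print(uv,P[uv[1],uv[0]].round(3))
c=p[110:230,190:310]; cv2.imwrite('pics/crop.png',cv2.resize(c[:,:,::-1],(600,600),interpolation=cv2.INTER_CUBIC))
```

```text
[[0.562 0.272 0.05 ]
 [0.38  0.279 0.05 ]
 [0.63  0.065 0.05 ]
 [0.49  0.266 0.05 ]
 [0.599 0.132 0.05 ]]
(213, 164) [0.561 0.271 0.056]
(212, 195) [0.445 0.279 0.005]
(211, 205) [0.407 0.275 0.056]
(268, 155) [0.587 0.065 0.153]
(267, 142) [0.655 0.069 0.015]
(240, 160) [ 0.585  0.173 -0.004]
(230, 210) [ 0.388  0.208 -0.003]
```

View pics/crop.png

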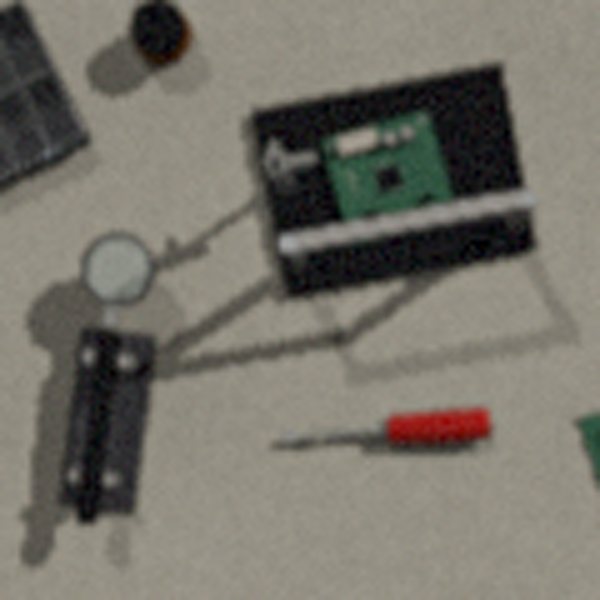

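The crop confirms it: dark ring with a black handle on the rest, lens at crop (118,268) and handle end at (88,520). The black station has the light bar running (290,243)–(530,200), the chip at (390,178), and the gauge pointer at about (300,160). Next, compute the poses and the wrist-camera offset.

Run:
```python
from h import *
f=lambda c:[190+c[0]/5-.4,110+c[1]/5-.4]
L,E_=plane('top',[f((118,268)),f((88,520))],.052); print('lens',L,'end',E_,'yaw',np.degrees(np.arctan2(*(L-E_)[1::-1])),np.linalg.norm(L-E_))
b=plane('top',[f((290,243)),f((530,200))],.148); print('bar',b,np.degrees(np.arctan2(*(b[0]-b[1])[1::-1]))-90)
print('chip',plane('top',[f((390,178))],.023))
s=read_state(); i=camera_info('wrist'); W=np.array(i['world_to_cam'])
from scipy.spatial.transform import Rotation as R
T=R.from_euler('xyz',s['ee_rot'],degrees=True).as_matrix()
c=-W[:3,:3].T@W[:3,3]; print('cam in tool',T.T@(c-s['position']),'\n',(T.T@W[:3,:3].T).round(3),i['fx'])
for n in('scene','top'):
  W=np.array(camera_info(n)['world_to_cam']); print(n,-W[:3,:3].T@W[:3,3])
```

```text
lens [0.5647099  0.27081367 0.052     ] end [0.37409189 0.28885198 0.052     ] yaw -5.40583859612911 0.19146960315295733
bar [[ 0.57547443  0.13660531  0.148     ]
 [ 0.60895646 -0.03190431  0.148     ]] 11.238022063732359
chip [[0.64098635 0.06639166 0.023     ]]
cam in tool [ 0.0836833  -0.00068018 -0.15409458] 
 [[ 0.001 -0.955 -0.297]
 [ 1.     0.001 -0.   ]
 [ 0.001 -0.297  0.955]] 303.7535240750047
scene [1.15090229 0.23492582 0.91016185]
top [0.42696929 0.07339914 1.49092057]
```

```bash
python3 -m pendant '[{"xyz":[0,0,-0.5],"yaw":0},{"xyz":[-0.69,-0.447,0],"yaw":0},{"xyz":[-0.69,-0.447,0],"yaw":0},{"xyz":[-0.69,-0.447,0],"yaw":0},{"xyz":[-0.69,-0.447,0],"yaw":0},{"xyz":[-0.69,-0.447,0],"yaw":0},{"xyz":[-0.69,-0.447,0],"yaw":0},{"xyz":[-0.69,-0.447,0],"yaw":0},{"xyz":[-0.69,-0.447,0],"yaw":0}]' 1
python3 -m pendant '[{"xyz":[-0.69,-0.447,0],"yaw":0},{"xyz":[-0.69,-0.447,0],"yaw":0},{"xyz":[-0.69,-0.447,0],"yaw":0},{"xyz":[-0.69,-0.447,0],"yaw":0},{"xyz":[-0.69,-0.447,0],"yaw":0},{"xyz":[-0.69,-0.447,0],"yaw":0},{"xyz":[-0.69,-0.447,0],"yaw":0},{"xyz":[-0.69,-0.447,0],"yaw":-0.75},{"xyz":[0,0,0],"yaw":-0.75},{"xyz":[0,0,0],"yaw":-0.75},{"xyz":[0,0,0],"yaw":-0.75},{"xyz":[0,0,0],"yaw":0}]'
```

```text
clock: 1.0
position: [0.3821, 0.3588, 0.2564]
ee_rot: [-180.0, -0.0, 165.1]
ft_force: [1.1, 0.2, 0.3]
opening: 0.0925
grip_force: 0.0
clock: 2.2
position: [0.602, 0.1164, 0.2561]
ee_rot: [-180.0, -0.0, -169.0]
ft_force: [-0.4, -0.1, 0.3]
opening: 0.0921
grip_force: 0.0
```

Now view A, then shift 0.18 m forward (tool -x) for view B.

```bash
python3 -c "
from h import *
snap('wrist','wA')"
python3 -m pendant '[{"xyz":[-0.7,0,0],"yaw":0},{"xyz":[-0.7,0,0],"yaw":0},{"xyz":[-0.7,0,0],"yaw":0},{"xyz":[-0.7,0,0],"yaw":0},{"xyz":[-0.7,0,0],"yaw":0},{"xyz":[0,0,0],"yaw":0},{"xyz":[0,0,0],"yaw":0}]'
python3 -c "
from h import *
snap('wrist','wB')
v=np.hstack([load(f)['p'][:,:,::-1] for f in('wA','wB')]); cv2.imwrite('pics/wAB.png',cv2.resize(v,(800,300),interpolation=cv2.INTER_AREA))"
```

```text
clock: 2.95
position: [0.7736, 0.1498, 0.2554]
ee_rot: [-180.0, -0.1, -169.2]
ft_force: [-0.1, -0.4, -0.6]
opening: 0.0916
grip_force: 0.0
```

View pics/wAB.png

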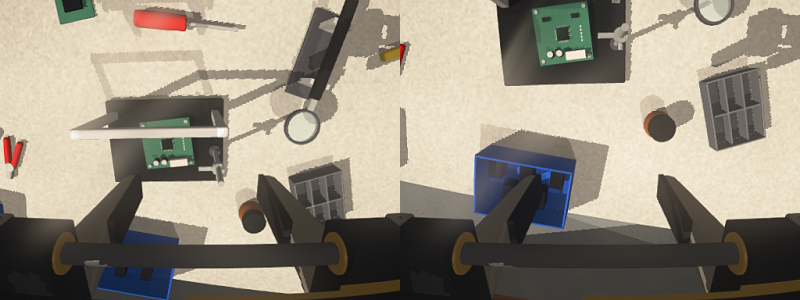

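In both views the pointer reaches from its collar toward the board: tip near (208,157) in A and (600,36) in B. The chip is at (168,144) and (563,33). I'll enlarge both around these spots for exact pixels.

```bash
python3 -c "
from h import *
A=load('wA')['p'][155:245,195:295,::-1];B=load('wB')['p'][0:90,190:290,::-1]
v=np.vstack([A,B]);v=np.hstack([A,B]); cv2.imwrite('pics/cAB.png',cv2.resize(v,(800,360),interpolation=cv2.INTER_NEAREST))"
```

```text
(no output)
```

View pics/cAB.png

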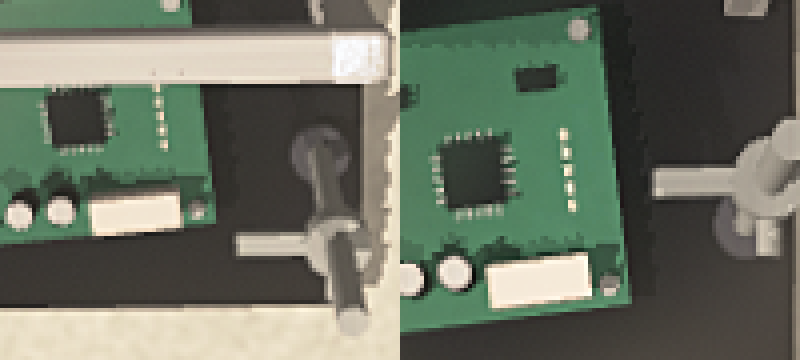

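```bash
cat >> h.py <<'E'
def tri(fa,ua,fb,ub):
    n=[];Ps=[]
    for f,u in((fa,ua),(fb,ub)):
        a=load(f); n.append(cv2.undistortPoints(np.array(u,float).reshape(-1,1,2),a['K'],a['dist']).reshape(-1,2).T); Ps.append(a['W'][:3])
    X=cv2.triangulatePoints(Ps[0],Ps[1],n[0],n[1]); return (X[:3]/X[3]).T
E
python3 - <<'E'
from h import *
print(tri('wA',[[253.5,215.75],[214,184]],'wB',[[252.5,45],[208.25,42.5]]).round(4))
print('chip on plane',plane('wA',[[214,184]],.023),plane('wB',[[208.25,42.5]],.023))
a=load('wA'); P=cloud('wA'); B=cloud('wB')
m=((P[:,:,2]>.135)&(P[:,:,2]<.165)&(np.abs(P[:,:,0]-.59)<.06)&(np.abs(P[:,:,1]-.05)<.12))
q=P[m]; print(len(q),q.mean(0)); r=cv2.minAreaRect(q[:,:2].astype(np.float32)*1000); print(r)
for F,(u,v) in((P,(256,216)),(P,(214,184)),(B,(255,45)),(B,(208,42))): print(F[v,u].round(4))
# pointer by depth
for F in(P,B):
  k=(F[:,:,2]>.075)&(F[:,:,2]<.16)&(np.hypot(F[:,:,0]-.648,F[:,:,1]-.117)<.012); print(k.sum(),np.median(F[k],0).round(4))
# loupe in A
hs=cv2.cvtColor(a['p'],cv2.COLOR_RGB2HSV)
k=(P[:,:,2]>.042)&(P[:,:,2]<.075)&(P[:,:,1]>.2)&(P[:,:,0]<.62)&(P[:,:,0]>.38)
k[:, :]&=np.arange(384)[:,None]<215
q=P[k];print(len(q),q.min(0),q.max(0)); print(cv2.fitLine(q[:,:2].astype(np.float32),cv2.DIST_HUBER,0,.01,.01).ravel(),np.median(q[:,2]))
E
```

```text
[[0.6454 0.1217 0.0981]
 [0.641  0.0669 0.0231]]
chip on plane [[0.64104026 0.0669585  0.023     ]] [[0.64101899 0.0667635  0.023     ]]
3090 [0.59379476 0.05734193 0.14825677]
((620.4632568359375, 57.042236328125), (75.56077575683594, 185.21945190429688), 9.035274505615234)
[0.6447 0.1245 0.0991]
[0.6404 0.0671 0.0249]
[0.6453 0.124  0.1002]
[0.6408 0.0667 0.0248]
35 [0.6441 0.1248 0.0986]
47 [0.6447 0.1251 0.0984]
4242 [0.38000843 0.24184521 0.04205198] [0.59202607 0.30363582 0.06230947]
[ 0.99637467 -0.08507383  0.5234962   0.27163377] 0.05694763647171081
```

```bash
python3 -m pendant '[{"xyz":[0.66,0.42,0],"yaw":0},{"xyz":[0.66,0.42,0],"yaw":0},{"xyz":[0.66,0.42,0],"yaw":0},{"xyz":[0.66,0.42,0],"yaw":0},{"xyz":[0.66,0.42,0],"yaw":0},{"xyz":[0.66,0.42,0],"yaw":0},{"xyz":[0.66,0.42,0],"yaw":0},{"xyz":[0.66,0.42,0],"yaw":0},{"xyz":[0.66,0.42,0],"yaw":0.62},{"xyz":[0,0,0],"yaw":0.62},{"xyz":[0,0,0],"yaw":0.62},{"xyz":[0,0,0],"yaw":0}]'
python3 -m pendant '[{"xyz":[0,0,0],"yaw":0},{"xyz":[0,0,0],"yaw":0}]'
python3 - <<'E'
from h import *
snap('wrist','wC'); P=cloud('wC'); s=read_state(); print(s['position'],s['ee_rot'])
k=(P[:,:,2]>.045)&(P[:,:,2]<.07)&(P[:,:,1]>.22)&(P[:,:,1]<.33)&(P[:,:,0]<.6)&(P[:,:,0]>.33)
q=P[k]; x,y=q[:,0],q[:,1]
for x0 in np.arange(.36,.6,.015):
  j=abs(x-x0)<.004
  if j.sum()>3: print(round(x0,3),j.sum(),np.median(q[j,2]).round(4),y[j].min().round(4),y[j].max().round(4))
print(x.min(),x.max())
cv2.imwrite('pics/wC4.png',load('wC')['p'][:,:,::-1])
E
```

```text
clock: 4.2
position: [0.4453, 0.2788, 0.2572]
ee_rot: [180.0, 0.0, 174.8]
ft_force: [1.0, -0.2, 0.5]
opening: 0.0923
grip_force: 0.0
clock: 4.4
position: [0.4464, 0.2788, 0.2568]
ee_rot: [180.0, 0.0, 175.0]
ft_force: [-0.8, -0.9, 0.1]
opening: 0.092
grip_force: 0.0
[0.4465295  0.27885925 0.25663175] [1.79998421e+02 1.81035977e-03 1.74966734e+02]
0.375 100 0.0596 0.2823 0.2976
0.39 99 0.0598 0.2811 0.2964
0.405 183 0.0583 0.2714 0.3034
0.42 87 0.0599 0.2783 0.2929
0.435 93 0.0598 0.2759 0.2918
0.45 94 0.0599 0.2745 0.2906
0.465 85 0.06 0.2732 0.2883
0.48 78 0.0597 0.2719 0.2871
0.495 153 0.0577 0.2617 0.2939
0.51 71 0.0601 0.2692 0.2836
0.525 47 0.0572 0.2704 0.2799
0.54 148 0.057 0.2522 0.2886
0.555 222 0.055 0.2438 0.298
0.57 216 0.055 0.2431 0.2974
0.585 162 0.0559 0.2511 0.291
0.37005153620280784 0.5910212713019509
```

View pics/wC4.png

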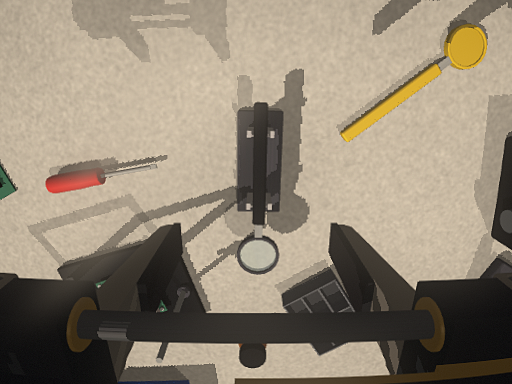

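The wrist view shows the handle from (260,105) to (258,225), with the lens at (257,254) between the open fingers and nothing near the grip. Descending.

```bash
python3 -m pendant '[{"xyz":[0.07,0.076,0],"yaw":0.08},{"xyz":[0,0,0.7],"yaw":0},{"xyz":[0,0,0.7],"yaw":0},{"xyz":[0,0,0.7],"yaw":0},{"xyz":[0,0,0.7],"yaw":0},{"xyz":[0,0,0.5],"yaw":0},{"xyz":[0,0,0.4],"yaw":0},{"xyz":[0,0,0.3],"yaw":0},{"xyz":[0,0,0.13],"yaw":0},{"xyz":[0,0,0],"yaw":0},{"xyz":[0,0,0],"yaw":0},{"xyz":[0,0,0],"yaw":0}]'
python3 -m pendant '[{"xyz":[0,0,0],"yaw":0},{"xyz":[0,0,0],"yaw":0},{"xyz":[0,0,0],"yaw":0},{"xyz":[0,0,0],"yaw":0},{"xyz":[0,0,0],"yaw":0},{"xyz":[0,0,0],"yaw":0},{"xyz":[0,0,0],"yaw":0},{"xyz":[0,0,0],"yaw":0},{"xyz":[0,0,0],"yaw":0},{"xyz":[0,0,0],"yaw":0}]' 0 35
```

```text
clock: 5.65
position: [0.444, 0.2836, 0.0509]
ee_rot: [179.9, 0.1, 174.2]
ft_force: [-0.1, 1.1, -0.5]
opening: 0.0918
grip_force: 0.0
clock: 6.65
position: [0.4435, 0.2833, 0.0501]
ee_rot: [180.0, 0.0, 174.2]
ft_force: [0.1, 0.3, -0.2]
opening: 0.0158
grip_force: 35.0
```

```bash
python3 -m pendant '[{"xyz":[0,0,-0.12],"yaw":0},{"xyz":[0,0,-0.2],"yaw":0},{"xyz":[0,0,-0.2],"yaw":0},{"xyz":[0,0,-0.2],"yaw":0},{"xyz":[0,0,-0.2],"yaw":0},{"xyz":[0.2,0,0],"yaw":0},{"xyz":[0.4,0,0],"yaw":0},{"xyz":[0.5,0,0],"yaw":0},{"xyz":[0.5,0,0],"yaw":0},{"xyz":[0.3,0,0],"yaw":0},{"xyz":[0.1,0,0],"yaw":0},{"xyz":[0,0,0],"yaw":0}]'
python3 -m pendant '[{"xyz":[-0.1,-0.35,0],"yaw":0},{"xyz":[-0.2,-0.65,0],"yaw":0},{"xyz":[-0.25,-0.8,0],"yaw":0},{"xyz":[-0.25,-0.9,0],"yaw":0},{"xyz":[-0.25,-0.8,0],"yaw":0},{"xyz":[-0.25,-0.8,0],"yaw":0},{"xyz":[-0.18,-0.65,0],"yaw":0},{"xyz":[-0.1,-0.4,0],"yaw":-0.4},{"xyz":[0,0,0],"yaw":-0.6},{"xyz":[0,0,0],"yaw":-0.6},{"xyz":[0,0,0],"yaw":-0.35},{"xyz":[0,0,0],"yaw":0}]'
python3 -m pendant '[{"xyz":[0,0,0],"yaw":0},{"xyz":[0,0,0],"yaw":0}]'
python3 - <<'E'
from h import *
from scipy.spatial.transform import Rotation as R
snap('wrist','wD'); P=cloud('wD'); s=read_state(); print(s['position'],s['ee_rot'],s['ft_force'])
T=R.from_euler('xyz',s['ee_rot'],degrees=True).as_matrix(); Q=(P-s['position'])@T
k=(abs(Q[:,:,2])<.03)&(abs(Q[:,:,1])<.034)&(Q[:,:,0]>-.16)&(Q[:,:,0]<.09)&(load('wD')['d']>0)
q=Q[k]
for x0 in np.arange(-.155,.09,.015):
  j=abs(q[:,0]-x0)<.003
  if j.sum()>3: print(x0.round(3),j.sum(),np.percentile(q[j,2],[10,50]).round(4),q[j,1].min().round(4),q[j,1].max().round(4))
print(q[:,0].min())
E
```

```text
clock: 7.85
position: [0.3438, 0.2935, 0.0962]
ee_rot: [180.0, 0.0, 174.3]
ft_force: [0.1, 0.2, -1.0]
opening: 0.0157
grip_force: 35.0
clock: 9.05
position: [0.3967, 0.0187, 0.0962]
ee_rot: [-180.0, 0.0, -169.0]
ft_force: [0.3, -1.1, -0.2]
opening: 0.0155
grip_force: 35.0
clock: 9.25
position: [0.3961, 0.0191, 0.0961]
ee_rot: [-180.0, 0.0, -169.1]
ft_force: [1.2, 0.2, -0.4]
opening: 0.0155
grip_force: 35.0
[0.39590286 0.01916558 0.09610203] [-1.79995796e+02  6.09312336e-03 -1.69069516e+02] [-0.239163    0.65279076 -0.81090157]
-0.095 168 [-0.0031 -0.0011] -0.0157 0.0146
-0.08 95 [-0.0074 -0.0069] -0.0057 0.004
-0.065 181 [-0.0104 -0.0097] -0.0086 0.0063
-0.035 145 [-0.0104 -0.0096] -0.0088 0.0071
-0.02 252 [-0.0106 -0.0098] -0.0086 0.0068
-0.005 327 [-0.0111 -0.0098] -0.0088 0.0071
0.01 2294 [-0.0268 -0.0111] -0.025 0.0227
0.025 327 [-0.0108 -0.0099] -0.009 0.0066
0.04 371 [-0.0108 -0.0098] -0.0088 0.007
0.055 387 [-0.0108 -0.0098] -0.009 0.0067
0.07 428 [-0.0106 -0.0097] -0.0088 0.007
-0.10209738109178976
```

View pics/wD.png

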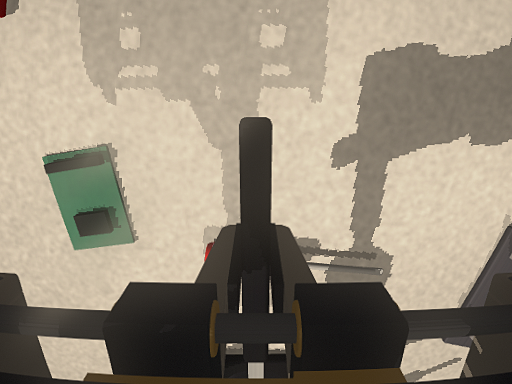

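The loupe is level in the grip: the handle top stays constant along the tool's x and is centred. Slide it straight in, 2.59 units along tool -x.

```bash
python3 -m pendant '[{"xyz":[-0.12,0,0],"yaw":0},{"xyz":[-0.24,0,0],"yaw":0},{"xyz":[-0.3,0,0],"yaw":0},{"xyz":[-0.3,0,0],"yaw":0},{"xyz":[-0.3,0,0],"yaw":0},{"xyz":[-0.3,0,0],"yaw":0},{"xyz":[-0.3,0,0],"yaw":0},{"xyz":[-0.3,0,0],"yaw":0},{"xyz":[-0.24,0.01,0],"yaw":0},{"xyz":[-0.14,0,0],"yaw":0},{"xyz":[-0.05,0,0],"yaw":0},{"xyz":[0,0,0],"yaw":0}]'
python3 -m pendant '[{"xyz":[0,0,0],"yaw":0},{"xyz":[0,0,0],"yaw":0},{"xyz":[0,0,0],"yaw":0}]'
python3 - <<'E'
from h import *
s=read_state(); print(s['position'],s['ee_rot'],s['ft_force'])
p,d=snap('scene','sE'); snap('top','tE'); P=cloud('tE'); S=cloud('sE')
for F,n in((P,'top'),(S,'scene')):
  k=(F[:,:,2]>.085)&(F[:,:,2]<.115)&(np.hypot(F[:,:,0]-.641,F[:,:,1]-.067)<.034)
  q=F[k]; print(n,len(q)); 
  if len(q)>10: print(cv2.minEnclosingCircle(q[:,:2].astype(np.float32)*1000),np.median(q[:,2]))
a=cv2.resize(p[190:310,180:300,::-1],(400,400),interpolation=cv2.INTER_CUBIC); b=cv2.resize(load('tE')['p'][120:180,238:298,::-1],(400,400),interpolation=cv2.INTER_CUBIC)
cv2.imwrite('pics/E.png',np.hstack([a,b]))
E
```

```text
clock: 10.5
position: [0.5227, 0.0444, 0.0959]
ee_rot: [180.0, -0.0, -169.0]
ft_force: [-0.7, 0.1, -1.7]
opening: 0.0159
grip_force: 35.0
clock: 10.8
position: [0.5224, 0.0443, 0.0962]
ee_rot: [180.0, -0.0, -169.0]
ft_force: [0.1, -0.5, -1.1]
opening: 0.0155
grip_force: 35.0
[0.52235615 0.04431336 0.09616444] [ 1.79998801e+02 -5.78494314e-03 -1.69022433e+02] [ 0.07967866 -0.47927581 -1.14186658]
top 189
((639.8299560546875, 68.19111633300781), 29.798906326293945) 0.10058197341420409
scene 354
((638.2758178710938, 67.84992980957031), 31.244871139526367) 0.10036037286776756
```

View pics/E.png

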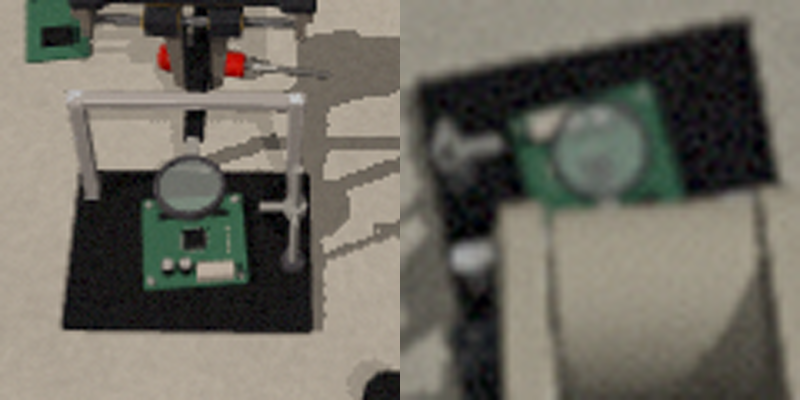

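The scene crop shows the lens under and beyond the bar, over the board and clear of the pointer (270,207). The top crop shows the ring centred at (600,152) over the chip. It needs about 1 mm more forward, then settle and hand in.

```bash
python3 -m pendant '[{"xyz":[-0.02,0,0],"yaw":0},{"xyz":[0,0,0],"yaw":0},{"xyz":[0,0,0],"yaw":0},{"xyz":[0,0,0],"yaw":0},{"xyz":[0,0,0],"yaw":0},{"xyz":[0,0,0],"yaw":0}]' && python3 -c "
from workcell import *
print(hand_in())"
```

```text
clock: 11.5
position: [0.5236, 0.0446, 0.096]
ee_rot: [-180.0, -0.0, -169.0]
ft_force: [-0.3, 0.6, -0.4]
opening: 0.016
grip_force: 35.0
the job is handed in; nothing more can be done
None
```

I handed the job in at 11.5 s with the gripper still holding the loupe level under the light bar, its lens about 1 mm from the chip's centre and at the pointer's height (about 98 mm), both as measured; the hand-in returned no verdict.

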